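# Set the sample feeder's gate by its handwheel

## Robot

A 7-joint arm with a two-finger parallel gripper is mounted at the origin on the work surface. World frame = base frame: x ahead of the robot, y to its left, z up, the work surface at z = 0. Lengths are in m, angles in rad, forces in N, time in s.
With the tool pointing down it reaches from about 0.425 to 0.825 m from the base axis. Payload 3.6 kg.
Tool frame: the origin (TCP) lies at the very end of the fingers, on their centre line; the grasp point (between the pads) lies 19 mm behind it; z points along the fingers, y is the line along which they close (so a half turn about z gives the same grasp; the last joint's range is limited). The gripper opens to 93 mm and grips with 3 to 60 N. Pads are 15 mm wide; open, the fingers measure 128 mm over their backs; the gripper's body (75 mm by 188 mm) begins 65 mm behind the grasp point.
Start: joints at [-1.194, 0.615, -0.013, 1.423, 0.008, 1.103, -0.04], TCP at [0.255, 0.598, 0.219] pointing down, gripper open.
Joint ranges: [-3.12, 3.12], [-0.3, 2.06], [-1.34, 1.32], [0.26, 2.42], [-1.36, 4.5], [0.01, 1.98], [-2.84, 2.84]. Speed limits (rad/s): [2.79, 2.79, 3.14, 3.14, 3.14, 3.14, 3.14].

## Interface

Orientations are given as a unit quaternion [w, x, y, z].
In Python, from rig import r gives the robot as it stands.
- The arm moves only by the tool move_arm, never from a script. Its argument "increments" is a list of rows, each an object with "travel": the shift along the tool's x, y, z each as a share of 25 cm, from -1 to 1, a list of three; "twist": the turn about the tool's z as a share of pi/2 rad, from -1 to 1. In form: [{"travel": [dx, dy, dz], "twist": twist}, ...]. A call has 1 to 12 rows; each row is the pose to reach, as a shift and turn from the pose commanded when the call began, along the tool's axes at that moment; what a row does not reach only later rows make up. A row lasts 1/10 s, in which the tool goes at most 50 mm and 8.59 degrees, less where a joint would pass 70% of its speed; a pose out of reach is approached as far as the arm can. A call with a number of a shift or a turn outside -1 to 1 is refused whole. A call with a gripper value outside its range is refused whole. "grip" is the closure in counts, from 0 (fully open) to 255 (shut), set as the call begins (left out, the last holds). The fingers move at their own pace and stop on an object; "newtons" is the grip in N (left out, the last holds). Time passes only in rows, so rows that repeat a pose let the fingers close. It gives the time, the measured TCP pose, the force, the opening and the grip force at its end, in the units of the state.
- r.sense(): the state, without advancing time (a new reading comes with each control period).
- r.read_camera(name): name is "side" or "top"; returns a dict with "color" (480x640x3 uint8, red, green, blue), "fx", "fy", "cx", "cy" (pixels), "eye" and "orientation" of the camera in the world. Camera axes: x right, y up, looking along -z (the intrinsics and any distortion apply to the point x, -y, -z); pixel columns grow to the right and rows downward; lengths in m; the calibration is good to about 2 mm. A picture is of the moment at which its call begins. There is no depth.
- r.job_done(): hands the job in; it is judged then, once.
The state is a dict: "time": time; "joint_positions": joint angles; "joint_vel": joint speeds; "effort": joint torques, N m; "tool_pos": TCP position; "ee_rot": TCP orientation; "ft_force": force on the tool from outside, world axes, zero at the start; "ft_torque": the same for the moment, N m; "finger_gap": opening from 0.0 (shut) to 1.0 (fully open); "grip_force": force on a finger pad.
Only numpy, scipy, OpenCV 4.12 (cv2) and the standard library are available. Lean on these libraries where they do the work, as an engineer would, in place of code of your own. Each camera call takes 0.05 s, during which the arm holds its last target. There are 200 camera calls.

## Task

Get the green-coffee sample feeder ready: first slide the catch pan by its upright grip to sit flat and centred under the spout, and let go of it. Then open the feed gate by one full turn more of its stem: turn the handwheel counter-clockwise (seen from above), gently feel for where the free play ends and the wheel gets stiff, and count one full turn from there, not from where the wheel was standing. Use no force on the wheel beyond what turning it needs, and do not disturb the other things on the table.

Things in the scene. Friction and masses are not known exactly. Their poses are not given: they have to be found in the camera images.
- wheel: Dark cast handwheel, level, 190 mm above the table; origin at its centre, z up along its axis, x along one spoke (its yaw is the wheel's angle). Rim 160 mm across, of 13 mm round bar; hub 32 mm across, 24 mm high; three spokes 10 mm wide, 12 mm deep, 120 degrees apart. Brittle: above 45 N between fingers and wheel fails the job, so push spokes rather than clamp the rim.
- wheel_centre (a point): Centre of the wheel. Counter-clockwise it first turns freely (slight drag 0.06 N m) through hidden play, 0.5 to 2.0 rad, different each time; then it is stiff (0.40 N m: 8 N on a spoke 50 mm out), the stem turns with it one to one and stays where left. The stem can make over two turns from any start. Wheel axes as for the wheel.
- spoke_mid (a point): Middle of one spoke (the one along the wheel's x), 50 mm from the axis: a good distance out at which to push. Between the spokes it is open: shut fingertips fit down there, with 45 mm free below the wheel's plane beyond 35 mm from the axis; nearer in are a stem post 30 mm across and a bolted flange 64 mm across, 48 mm below that plane.
- gate_pointer (a point): Small dark pointer on the feeder's side facing the robot; rises with the hidden gate only 2 mm per full turn of the stem (too little to set the gate by looking) and does not move while the wheel is in its play. z up; the spout lies to its -y side.
- outlet (a point): Centre of the round lower mouth of the feeder's spout, 44 mm across, 68 mm above the table. z up; the spout sticks out along this point's -y axis; the wheel's axis lies 120 mm away along its +y. The feeder is fixed: column 110 x 100 mm, foot 150 x 150 mm; an open square hopper on its +y side, 197 mm high, reaches 190 mm from the wheel's axis.
- pan: Loose shallow aluminium catch pan, 90 mm (its x) by 100 mm (its y), 25 mm high, 3 mm walls, about 160 g. Origin under the pan's middle, on the table; z up; its grip tab stands out on its -y side.
- pan_centre (a point): Middle of the pan's inner floor, 3 mm above its underside, axes as the pan's.
- pan_grip (a point): Point to grip on the pan's upright black tab: the tab is 12 mm thick (along x, the direction in which to pinch it), 40 mm long (along y) and stands from the table to 48 mm height. The point is in its middle, 28 mm above the pan's underside, 105 mm from the pan's middle along its -y. z up.
- tin: Bystander: small yellow and black tin, 76 mm across, 55 mm high; leave alone. Origin under its centre.
- bowl: Bystander: white tasting bowl, 100 mm across, 55 mm high; leave alone. Origin under its centre.
- cup: Bystander: glass cup, 72 mm across, 85 mm high; leave alone. Origin under its centre.
- spoon: Bystander: tasting spoon lying on the table; leave alone. Origin under its middle.
Mind the look-alikes: they are no part of the job. Of the things shaped like the pan, the aluminium one is meant.

How it is judged:
On the way, in this order (a step that is already met when the one before it is completed fails the run):
1. the pan sits flat under the spout and has been let go (horizontal distance between pan_centre and outlet below 0.022 m and angle between pan_centre's own z axis and vertical below 0.08 rad and height (world z) of pan_centre below 0.012 m and linear speed of pan below 0.02 m/s and contact force between the fingers and pan below 0.3 N), for 0.2 s.
2. the gate has been opened by at least 0.9 turn of the stem (distance of gate_pointer from where it was at the start of the episode above 0.0019045 m), for 0.1 s.
At the end, for the whole second after the job is handed in: The pan stands flat and still on the table with its middle within 22 mm of the spout's mouth (seen from above), let go; the gate's stem has turned one full turn open from where it stood, within 0.3 rad (17 degrees) either way (gate risen by 2 mm, within 0.095 mm) (all of step 1 and distance of gate_pointer from where it was at the start of the episode between 0.0019045 and 0.0020955 m); the robot touches nothing.
It fails at once if the fingers load the wheel with more than 45 N (contact force between the fingers and wheel above 45 N).
It fails at once if a bystander is moved by more than 25 mm (distance of any of tin, bowl, cup, spoon from where it was at the start of the episode above 0.025 m).
It also fails if it takes over 72 s, if anything falls off the work surface, if the arm or the gripper's body presses on something with over 40 N, if the wrist force passes 120 N, or if a joint passes its speed limit or range.

## Working session

There is one attempt and no reset: what is moved stays moved. The work goes in short steps, Python scripts to look and compute and a tool call to move; the robot and the scene stay as the last step left them, time stands still between calls to the robot, and variables do not carry over. Pictures are saved under pics/ and viewed, at most 10 in all, crops included, and the job is handed in when it is done.

Besides the shell and the picture viewer there is one more tool, called after "Call:" in YAML: its name, and indented under it one key for each argument. move_arm: Moves the arm, as the interface text tells. Shift numbers are shares of 25 cm and turn numbers shares of pi/2 rad, none past 1 either way. Its arguments: {"type":"object","properties":{"increments":{"type":"array"},"grip":{"type":"number"},"newtons":{"type":"number"}},"required":["increments"]}

```bash
mkdir -p pics; cat > h.py <<'E'
import numpy as np,cv2
from scipy.spatial.transform import Rotation as R
from rig import r
def cam(n,save=None):
    c=r.read_camera(n)
    if save: cv2.imwrite(f'pics/{save}.png',c['color'][:,:,::-1])
    return c
def rot(q): return R.from_quat([q[1],q[2],q[3],q[0]]).as_matrix()
def ray(c,u,v,z):
    M=rot(c['orientation']); d=M@np.array([(u-c['cx'])/c['fx'],-(v-c['cy'])/c['fy'],-1])
    e=np.array(c['eye']); return e+d*(z-e[2])/d[2]
def proj(c,p):
    M=rot(c['orientation']); q=M.T@(np.array(p)-c['eye']); return c['cx']+c['fx']*q[0]/-q[2], c['cy']-c['fy']*q[1]/-q[2]
E
python3 - <<'E'
from h import *
for n in('top','side'):
    c=cam(n,n+'0'); print(n,{k:v for k,v in c.items() if k!='color'})
s=r.sense();print(s['tool_pos'],s['ee_rot'],s['time'])
E
```

```text
top {'fx': 588.4382732960339, 'fy': 588.4382732960339, 'cx': 315.35608539850466, 'cy': 239.10635608641468, 'eye': array([ 0.23431633, -0.07231178,  1.82162896]), 'orientation': array([-0.70019684, -0.05727008,  0.05503367,  0.70951802])}
side {'fx': 497.1935690274512, 'fy': 497.1935690274512, 'cx': 314.91924508755056, 'cy': 243.8096114934083, 'eye': array([ 0.37211333, -1.00974954,  0.78482326]), 'orientation': array([ 0.88257916,  0.46444197, -0.02967927, -0.06683425])}
[0.25454288 0.59731645 0.2175893 ] [-1.99232212e-04  2.00029956e-01  9.79789095e-01 -1.14312595e-03] 0.1
```

View pics/top0.png

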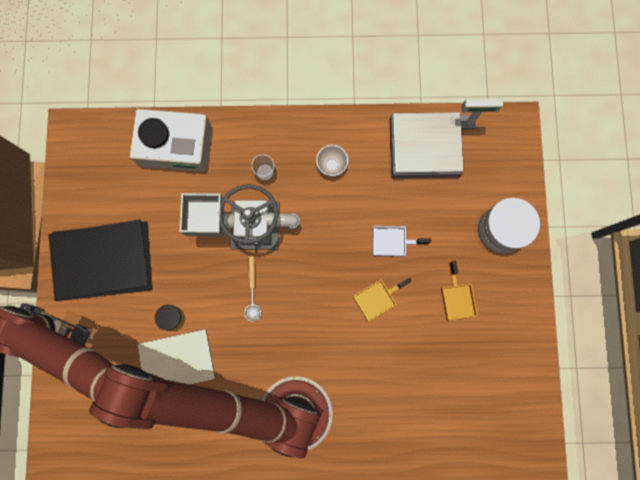

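View pics/side0.png

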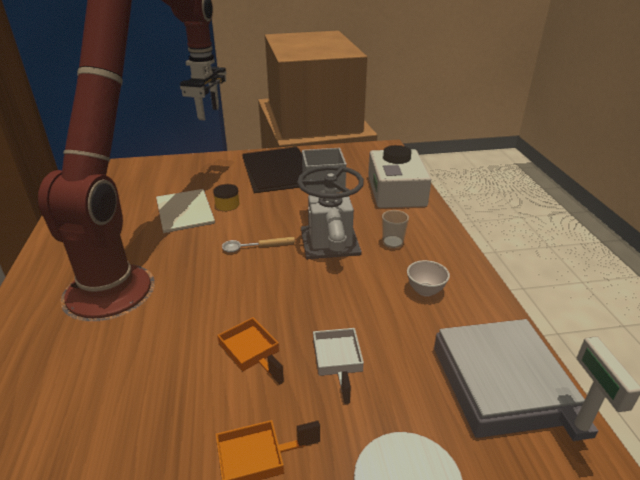

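The top view shows the wheel at about (250,215), the spout tip at (290,221), the hopper at (201,214) and the aluminium pan at (390,241) with its tab at (424,241). The orange pans are the look-alikes. The side view agrees: wheel at (331,182), pan at (338,351), tab at (345,383).

```bash
python3 - <<'E'
from h import *
c=cam('top'); im=c['color'].astype(int)
cv2.imwrite('pics/top1.png',cv2.resize(c['color'][170:260,170:303,::-1],None,fx=6,fy=6,interpolation=cv2.INTER_CUBIC))
hsv=cv2.cvtColor(c['color'],cv2.COLOR_RGB2HSV)
def big(m,x0,y0,x1,y1):
    k=np.zeros_like(m);k[y0:y1,x0:x1]=m[y0:y1,x0:x1]
    cs,_=cv2.findContours(k,cv2.RETR_EXTERNAL,cv2.CHAIN_APPROX_NONE); return max(cs,key=cv2.contourArea)
m=((hsv[:,:,1]<70)&(hsv[:,:,2]>90)).astype(np.uint8)
b=cv2.minAreaRect(big(m,365,220,412,265)); print('pan',b)
P=np.array([ray(c,u,v,.025)[:2] for u,v in cv2.boxPoints(b)]);print(P.round(4),P.mean(0),np.linalg.norm(np.diff(P,axis=0),axis=1))
m=(hsv[:,:,2]<75).astype(np.uint8)
g=cv2.minAreaRect(big(m,412,232,436,250));print('tab',g,ray(c,*g[0],.045))
P=np.array([ray(c,u,v,.048)[:2] for u,v in cv2.boxPoints(g)]);print(P.round(4))
w=big((hsv[:,:,2]<100).astype(np.uint8),215,180,282,252)
# hopper
b=cv2.minAreaRect(big(((hsv[:,:,1]<90)).astype(np.uint8),172,188,222,240));print('hop',b)
P=np.array([ray(c,u,v,.197)[:2] for u,v in cv2.boxPoints(b)]);print(P.round(4))
for u,v in[(250,215),(290,221)]:print(ray(c,u,v,.19),ray(c,u,v,.1))
E
```

```text
pan ((391.5, 240.5), (29.0, 39.0), 90.0)
[[ 0.5612 -0.2447]
 [ 0.5596 -0.3656]
 [ 0.4689 -0.3621]
 [ 0.4705 -0.2422]] [ 0.51505305 -0.3036375 ] [0.12089668 0.09071803 0.11994662]
tab ((423.0, 241.0), (4.0, 12.0), 90.0) [ 0.50890261 -0.39714892  0.045     ]
[[ 0.5149 -0.3786]
 [ 0.5144 -0.4151]
 [ 0.502  -0.4146]
 [ 0.5025 -0.3781]]
hop ((200.0, 214.5), (43.0, 42.0), 90.0)
[[0.6324 0.3159]
 [0.6308 0.1968]
 [0.5072 0.1953]
 [0.5088 0.313 ]]
[0.56751321 0.1151     0.19      ] [0.58589221 0.12543756 0.1       ]
[0.54869259 0.00206733 0.19      ] [0.56603346 0.00617005 0.1       ]
```

View pics/top1.png

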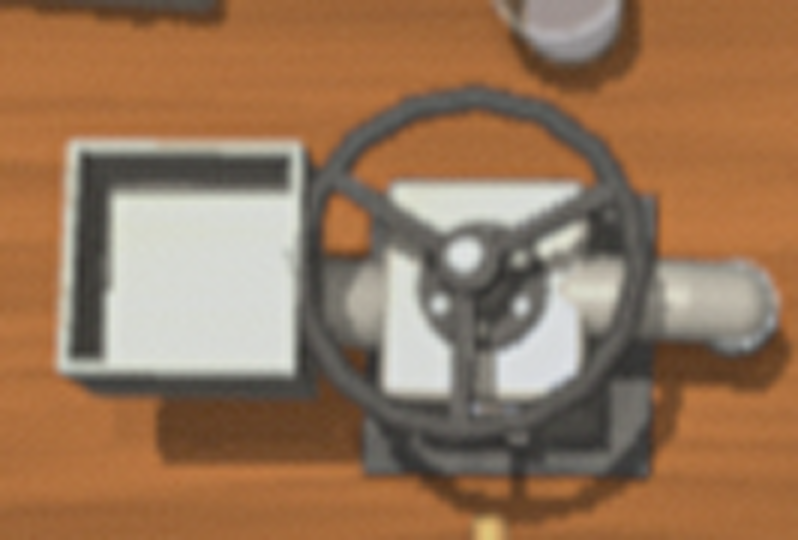

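The crop shows the wheel rim centred at about (479,262), with spokes ending at (340,185), (612,190) and (458,425). The foot corners are at (365,475) and (650,470), and the spout tip is at (745,305).

```bash
python3 - <<'E'
from h import *
c=cam('top'); s=cam('side'); f=lambda u,v,z: ray(c,170+(u+.5)/6-.5,170+(v+.5)/6-.5,z)
E=[f(u,v,.19) for u,v in[(303,262),(658,262),(480,88),(480,436)]]
print('rim',np.round(E,4)); C=np.array([(E[2][0]+E[3][0])/2,(E[0][1]+E[1][1])/2]);print('C',C)
for u,v in[(340,185),(612,190),(458,425)]:
    p=f(u,v,.19)[:2]-C;print('spoke',np.degrees(np.arctan2(p[1],p[0])),np.linalg.norm(p))
for u,v in[(365,475),(650,470),(655,195)]:print('foot',f(u,v,.012).round(4))
for u,v in[(70,143),(302,143),(58,375),(300,375)]:print('hop',f(u,v,.197).round(4))
for u,v in[(390,183),(583,183),(385,395),(580,395)]:print('col',f(u,v,.14).round(4))
for y in(C[1]-.12,C[1]-.12+.022,C[1]-.142):
    u,v=proj(c,[C[0],y,.068]);print('out crop',(u-170)*6,(v-170)*6,'side',proj(s,[C[0],y,.068]))
print('side wheel',proj(s,[*C,.19]))
im=s['color'][140:270,270:420,::-1];cv2.imwrite('pics/s1.png',cv2.resize(im,None,fx=4.5,fy=4.5,interpolation=cv2.INTER_CUBIC))
E
```

```text
rim [[0.5737 0.1998 0.19  ]
 [0.5714 0.0323 0.19  ]
 [0.657  0.1167 0.19  ]
 [0.4895 0.1159 0.19  ]]
C [0.57324468 0.11608531]
spoke 60.69939895748995 0.07647336683510364
spoke -61.849445501401874 0.0704139658797661
spoke 172.622677210367 0.0790155422996346
foot [0.4977 0.1959 0.012 ]
foot [0.4984 0.0483 0.012 ]
foot [0.6441 0.0452 0.012 ]
hop [0.6311 0.3095 0.197 ]
hop [0.6296 0.1999 0.197 ]
hop [0.52   0.3125 0.197 ]
hop [0.5184 0.1994 0.197 ]
col [0.6229 0.1662 0.14  ]
col [0.6216 0.072  0.14  ]
col [0.518  0.1677 0.14  ]
col [0.5167 0.0734 0.14  ]
out crop 742.8116779780032 303.66141849645527 side (np.float64(338.6015322295269), np.float64(247.54982817842287))
out crop 699.3130060239049 304.24690345936557 side (np.float64(337.01067481095095), np.float64(242.66868273944237))
out crop 786.3126076077637 303.07590314560235 side (np.float64(340.2387432263192), np.float64(252.57319790114408))
side wheel (np.float64(330.8183850837218), np.float64(182.27469208850002))
```

View pics/s1.png

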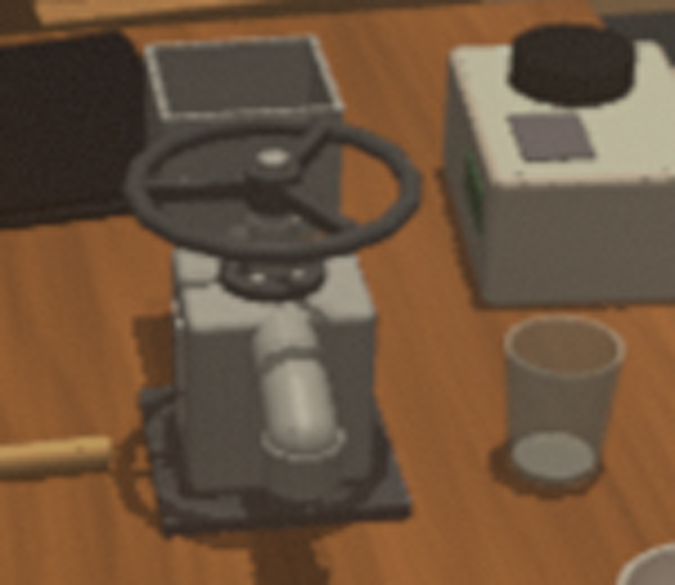

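In the side crop the mouth ring is centred at about (304,441), roughly 43 mm across, and the hub is at (272,185). I'll triangulate the mouth and check it against the other points.

```bash
python3 - <<'E'
from h import *
c=cam('top'); s=cam('side')
for y in (.116,.041): print('foot',proj(s,[.571,y,0]))
print('foot corners side',[np.round(proj(s,p),1) for p in[(.496,.041,.012),(.646,.041,.012)]])
print('seen',(270+165/4.5,140+520/4.5),(270+408/4.5,140+505/4.5))
for v in(435,441,447):
  for z in(.068,.08,.09): print(v,z,ray(s,270+304/4.5,140+v/4.5,z).round(4),ray(c,170+737/6,170+305/6,z).round(4))
# pan in side
hsv=cv2.cvtColor(s['color'],cv2.COLOR_RGB2HSV)
m=np.zeros((480,640),np.uint8);m[322:376,305:370]=(hsv[322:376,305:370,1]<70)
cs,_=cv2.findContours(m,0,1);k=cv2.approxPolyDP(cv2.convexHull(max(cs,key=cv2.contourArea)),4,True)[:,0];print(k.tolist())
for u,v in k: print(ray(s,u,v,.025).round(4),ray(s,u,v,0).round(4))
for P in[(.56,-.25),(.56,-.35),(.47,-.35),(.47,-.25)]:print(np.round(proj(s,[*P,.025]),1),np.round(proj(c,[*P,.025]),1))
E
```

```text
foot (np.float64(329.45524828696864), np.float64(243.275932373933))
foot (np.float64(334.2229544325534), np.float64(259.00312586709487))
foot corners side [array([306.2, 258. ]), array([362. , 252.7])]
seen (306.6666666666667, 255.55555555555554) (360.6666666666667, 252.22222222222223)
435 0.068 [0.5796 0.045  0.068 ] [ 0.5726 -0.001   0.068 ]
435 0.08 [0.5762 0.0273 0.08  ] [ 0.5703 -0.0015  0.08  ]
435 0.09 [0.5733 0.0126 0.09  ] [ 0.5684 -0.0019  0.09  ]
441 0.068 [0.5785 0.0389 0.068 ] [ 0.5726 -0.001   0.068 ]
441 0.08 [0.5751 0.0213 0.08  ] [ 0.5703 -0.0015  0.08  ]
441 0.09 [0.5722 0.0067 0.09  ] [ 0.5684 -0.0019  0.09  ]
447 0.068 [0.5774 0.0328 0.068 ] [ 0.5726 -0.001   0.068 ]
447 0.08 [0.574  0.0154 0.08  ] [ 0.5703 -0.0015  0.08  ]
447 0.09 [0.5711 0.0008 0.09  ] [ 0.5684 -0.0019  0.09  ]
[[353, 328], [361, 370], [320, 374], [313, 332]]
[ 0.5601 -0.2468  0.025 ] [ 0.5663 -0.2217  0.    ]
[ 0.5513 -0.3639  0.025 ] [ 0.5572 -0.3426 -0.    ]
[ 0.4701 -0.3614  0.025 ] [ 0.4733 -0.3401 -0.    ]
[ 0.473  -0.2454  0.025 ] [ 0.4763 -0.2203  0.    ]
[353.3 329. ] [373.7 226.4]
[363.7 364.1] [406.  225.9]
[319.1 369.5] [407.1 254.7]
[311.9 333.7] [374.6 255.1]
```

The mouth is at about (0.571, -0.002), the wheel axis at about (0.573, 0.118), the pan centre at about (0.515, -0.293) and the tab at about (0.511, -0.397). The foot edge at y≈0.045 stops the pan a few mm short of dead centre, so I'll aim for pan y≈-0.010.

The first move goes past the wheel on the robot's side and brings the tool axes in line with the world axes.

Call:
move_arm:
  increments:
    - {"travel": [-0.99, -0.65, -0.17], "twist": 0.7436}
    - {"travel": [-0.99, -0.65, -0.17], "twist": 0.7436}
    - {"travel": [-0.99, -0.65, -0.17], "twist": 0.7436}
    - {"travel": [-0.99, -0.65, -0.17], "twist": 0.7436}
    - {"travel": [-0.99, -0.65, -0.17], "twist": 0.7436}
    - {"travel": [-0.99, -0.65, -0.17], "twist": 0.7436}
    - {"travel": [-0.99, -0.65, -0.17], "twist": 0.7436}
    - {"travel": [-0.99, -0.65, -0.17], "twist": 0.7436}
    - {"travel": [-0.99, -0.65, -0.17], "twist": 0.7436}
  grip: 0

```text
time: 1.25
tool_pos: [0.4188, 0.3513, 0.2613]
ee_rot: [-0.0, 0.707, 0.707, 0.0]
ft_force: [-0.2, 0.5, -0.0]
finger_gap: 0.999
grip_force: 0.0
```

Call:
move_arm:
  increments:
    - {"travel": [-1, 0.06, 0], "twist": 0}
    - {"travel": [-1, 0.06, 0], "twist": 0}
    - {"travel": [-1, 0.06, 0], "twist": 0}
    - {"travel": [-1, 0.06, 0], "twist": 0}
    - {"travel": [-1, 0.06, 0], "twist": 0}

```text
time: 1.75
tool_pos: [0.4335, 0.1005, 0.2614]
ee_rot: [0.0, 0.705, 0.709, 0.0]
ft_force: [0.6, 0.1, 0.7]
finger_gap: 0.998
grip_force: 0.0
```

Call:
move_arm:
  increments:
    - {"travel": [-1, 0.1, 0], "twist": 0}
    - {"travel": [-1, 0.1, 0], "twist": 0}
    - {"travel": [-1, 0.1, 0], "twist": 0}
    - {"travel": [-1, 0.1, 0], "twist": 0}
    - {"travel": [-1, 0.1, 0], "twist": 0}

```text
time: 2.25
tool_pos: [0.4588, -0.1482, 0.2614]
ee_rot: [0.0, 0.705, 0.709, 0.0]
ft_force: [0.2, 0.9, -0.1]
finger_gap: 1.0
grip_force: 0.0
```

Call:
move_arm:
  increments:
    - {"travel": [-0.98, 0.2, 0.5], "twist": 0}
    - {"travel": [-0.98, 0.2, 0.5], "twist": 0}
    - {"travel": [-0.98, 0.2, 0.5], "twist": 0}
    - {"travel": [-0.98, 0.2, 0.5], "twist": 0}
    - {"travel": [-0.98, 0.2, 0.5], "twist": 0}
    - {"travel": [-0.98, 0.2, 0.5], "twist": 0}
    - {"travel": [-0.98, 0.2, 0.5], "twist": 0}
    - {"travel": [-0.98, 0.2, 0.5], "twist": 0}

```text
time: 3.05
tool_pos: [0.5086, -0.3913, 0.1355]
ee_rot: [-0.001, 0.707, 0.708, 0.0]
ft_force: [-0.4, 0.0, 0.4]
finger_gap: 1.001
grip_force: 0.0
```

Call:
move_arm:
  increments:
    - {"travel": [-0.02, 0.01, 0.48], "twist": 0}
    - {"travel": [-0.02, 0.01, 0.48], "twist": 0}
    - {"travel": [-0.02, 0.01, 0.48], "twist": 0}
    - {"travel": [-0.02, 0.01, 0.48], "twist": 0}
    - {"travel": [-0.02, 0.01, 0.48], "twist": 0}

```text
time: 3.55
tool_pos: [0.5126, -0.3959, 0.0177]
ee_rot: [0.001, 0.706, 0.708, 0.001]
ft_force: [-0.0, -0.6, -0.1]
finger_gap: 1.002
grip_force: 0.0
```

Call:
move_arm:
  increments:
    - {"travel": [0, 0, 0], "twist": 0}
    - {"travel": [0, 0, 0], "twist": 0}
    - {"travel": [0, 0, 0], "twist": 0}
    - {"travel": [0, 0, 0], "twist": 0}
    - {"travel": [0, 0, 0], "twist": 0}
    - {"travel": [0, 0, 0], "twist": 0}
    - {"travel": [0, 0, 0], "twist": 0}
    - {"travel": [0, 0, 0], "twist": 0}
    - {"travel": [0, 0, 0], "twist": 0}
    - {"travel": [0, 0, 0], "twist": 0}
  grip: 255
  newtons: 12

```text
time: 4.55
tool_pos: [0.5111, -0.3969, 0.0161]
ee_rot: [0.0, 0.707, 0.707, -0.0]
ft_force: [0.3, -0.7, 0.4]
finger_gap: 0.186
grip_force: 0.1
```

```bash
python3 - <<'E'
from h import *
s=r.sense();print(s['finger_gap']*93,s['tool_pos'])
c=cam('side'); cv2.imwrite('pics/g1.png',cv2.resize(c['color'][290:420,270:420,::-1],None,fx=4,fy=4))
E
```

```text
17.315073337856443 [ 0.51113061 -0.3968872   0.01610928]
```

View pics/g1.png

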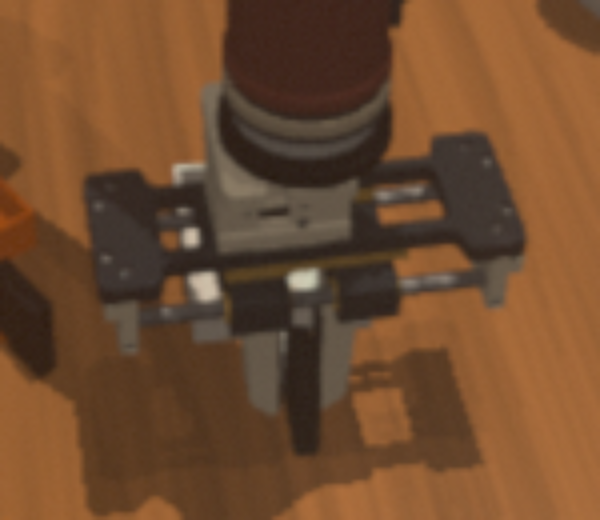

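The tab stands between the fingers, which are almost closed at 17 mm. I'll finish closing, then slide.

Call:
move_arm:
  increments:
    - {"travel": [0, 0, 0], "twist": 0}
    - {"travel": [0, 0, 0], "twist": 0}
    - {"travel": [0, 0, 0], "twist": 0}
    - {"travel": [0, 0, 0], "twist": 0}

```text
time: 5.0
tool_pos: [0.5112, -0.3967, 0.0161]
ee_rot: [-0.0, 0.707, 0.707, 0.0]
ft_force: [0.3, -0.1, -0.6]
finger_gap: 0.132
grip_force: 11.9
```

Call:
move_arm:
  increments:
    - {"travel": [0.08, 0.03, 0], "twist": 0}
    - {"travel": [0.16, 0.06, 0], "twist": 0}
    - {"travel": [0.24, 0.09, 0], "twist": 0}
    - {"travel": [0.32, 0.12, 0], "twist": 0}
    - {"travel": [0.4, 0.15, 0], "twist": 0}
    - {"travel": [0.48, 0.18, 0], "twist": 0}
    - {"travel": [0.56, 0.21, 0], "twist": 0}
    - {"travel": [0.64, 0.23, 0], "twist": 0}
    - {"travel": [0.7, 0.23, 0], "twist": 0}
    - {"travel": [0.75, 0.23, 0], "twist": 0}
    - {"travel": [0.8, 0.23, 0], "twist": 0}
    - {"travel": [0.8, 0.23, 0], "twist": 0}

```text
time: 6.2
tool_pos: [0.5684, -0.1946, 0.0161]
ee_rot: [-0.001, 0.706, 0.708, 0.0]
ft_force: [0.6, 0.9, -1.6]
finger_gap: 0.126
grip_force: 12.0
```

```bash
python3 - <<'E'
from h import *
s=r.sense();print(s['finger_gap']*93,s['tool_pos'],s['grip_force'],s['ft_force'])
c=cam('side'); cv2.imwrite('pics/g2.png',cv2.resize(c['color'][190:370,250:450,::-1],None,fx=3,fy=3))
E
```

```text
11.74126883659574 [ 0.56842799 -0.19462542  0.01610382] 11.998760551214218 [ 0.64840493  0.92976634 -1.55538265]
```

View pics/g2.png

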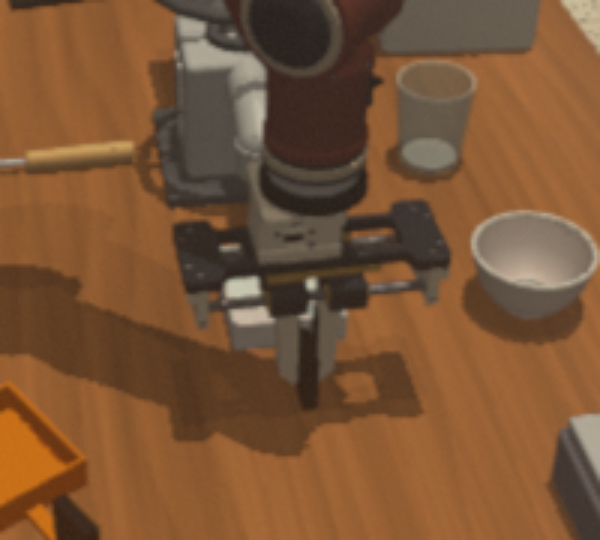

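The pan follows the tool and the bowl is clear. Now the last 80 mm, slowly, then release.

Call:
move_arm:
  increments:
    - {"travel": [0.06, 0.01, 0], "twist": 0}
    - {"travel": [0.12, 0.01, 0], "twist": 0}
    - {"travel": [0.18, 0.01, 0], "twist": 0}
    - {"travel": [0.22, 0.01, 0], "twist": 0}
    - {"travel": [0.25, 0.01, 0], "twist": 0}
    - {"travel": [0.28, 0.01, 0], "twist": 0}
    - {"travel": [0.3, 0.01, 0], "twist": 0}
    - {"travel": [0.32, 0.01, 0], "twist": 0}
    - {"travel": [0.33, 0.01, 0], "twist": 0}
    - {"travel": [0.33, 0.01, 0], "twist": 0}

```text
time: 7.25
tool_pos: [0.5711, -0.1138, 0.0161]
ee_rot: [-0.0, 0.707, 0.707, 0.0]
ft_force: [0.2, 0.6, -0.9]
finger_gap: 0.128
grip_force: 12.0
```

Call:
move_arm:
  increments:
    - {"travel": [0, 0, 0], "twist": 0}
    - {"travel": [0, 0, 0], "twist": 0}
    - {"travel": [0, 0, 0], "twist": 0}
    - {"travel": [0, 0, 0], "twist": 0}
    - {"travel": [0, 0, 0], "twist": 0}
    - {"travel": [0, 0, 0], "twist": 0}
  grip: 60

```text
time: 7.85
tool_pos: [0.5711, -0.1144, 0.0162]
ee_rot: [0.0, 0.707, 0.707, -0.0]
ft_force: [-0.3, 1.0, 0.1]
finger_gap: 0.594
grip_force: 0.0
```

Call:
move_arm:
  increments:
    - {"travel": [0, 0, -0.2], "twist": 0}
    - {"travel": [0, 0, -0.4], "twist": 0}
    - {"travel": [0, 0, -0.6], "twist": 0}
    - {"travel": [0, 0, -0.8], "twist": 0}
    - {"travel": [0, 0, -1], "twist": 0}
    - {"travel": [-0.4, 0, -1], "twist": 0}
    - {"travel": [-0.6, 0, -1], "twist": 0}
    - {"travel": [-0.6, 0, -1], "twist": 0}

```text
time: 8.65
tool_pos: [0.5713, -0.2653, 0.2669]
ee_rot: [0.0, 0.706, 0.708, 0.0]
ft_force: [0.8, -0.8, 0.3]
finger_gap: 0.763
grip_force: 0.0
```

```bash
python3 - <<'E'
from h import *
cam('top');c=cam('side'); t=cam('top')
a=cv2.resize(c['color'][170:320,270:420,::-1],(400,400));b=cv2.resize(t['color'][150:270,220:340,::-1],(400,400))
cv2.imwrite('pics/p3.png',np.hstack([a,b]))
E
```

```text
(no output)
```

View pics/p3.png

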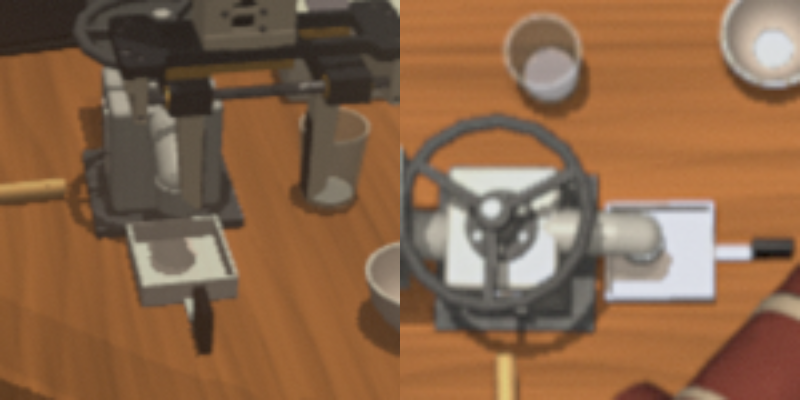

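The right half shows the pan at crop (605-716, 203-300), lying flat, centre (660,251), with the spout tip over it at (645,240). I'll convert that to metres and get the wheel angle.

```bash
cat >> h.py <<'E'
def spokes(c,C,z=.19):
    """spoke angles (deg) by sampling darkness on circles round C at rim-plane height"""
    g=cv2.cvtColor(c['color'],cv2.COLOR_RGB2GRAY).astype(np.float32); A=np.radians(np.arange(0,360,1)); acc=0
    for rr in np.arange(.040,.064,.003):
        q=np.array([proj(c,[C[0]+rr*np.cos(a),C[1]+rr*np.sin(a),z]) for a in A],np.float32)
        acc=acc+np.minimum(cv2.remap(g,q[:,:1],q[:,1:],cv2.INTER_LINEAR)[:,0],110)
    k=np.ones(11)/11; s=np.convolve(np.r_[acc[-5:],acc,acc[:5]],k,'valid')
    f=s[:120]+s[120:240]+s[240:]; return int(np.argmin(f)),f.round(0)[::6]
def rim(c):
    hsv=cv2.cvtColor(c['color'],cv2.COLOR_RGB2HSV); return hsv
E
python3 - <<'E'
from h import *
c=cam('top')
print('pan',ray(c,220+260/3.333,150+251/3.333,.025),'tab',ray(c,220+372/3.333,150+248/3.333,.048))
for C in[(.573,.116),(.572,.119)]: print(spokes(c,C))
E
```

```text
pan [ 0.56653381 -0.01518945  0.025     ] tab [ 0.56367766 -0.11892748  0.048     ]
(56, array([2640., 2640., 2640., 2640., 2640., 2600., 2498., 2477., 2493.,
       2453., 2468., 2513., 2560., 2610., 2584., 2590., 2636., 2640.,
       2640., 2640.]))
(59, array([2640., 2635., 2634., 2640., 2640., 2621., 2549., 2530., 2550.,
       2475., 2450., 2515., 2572., 2607., 2565., 2581., 2635., 2640.,
       2640., 2640.]))
```

The pan is at about (0.568, -0.013), about 12 mm from the mouth, flat and released, which is within tolerance. Next I'll close the fingers and enter the wheel gap at azimuth about -8°, pushing the spoke that stands at about 57°.

Call:
move_arm:
  increments:
    - {"travel": [1, 0.06, 0], "twist": 0}
    - {"travel": [1, 0.06, 0], "twist": 0}
    - {"travel": [1, 0.06, 0], "twist": 0}
    - {"travel": [1, 0.06, 0], "twist": 0}
    - {"travel": [1, 0.06, 0], "twist": 0}
    - {"travel": [1, 0.06, 0], "twist": 0}
  grip: 255

```text
time: 9.45
tool_pos: [0.5865, 0.0, 0.2649]
ee_rot: [-0.004, 0.7, 0.714, 0.003]
ft_force: [-0.4, 0.3, 0.1]
finger_gap: 0.301
grip_force: 0.0
```

Call:
move_arm:
  increments:
    - {"travel": [0.5, 0.12, 0], "twist": 0}
    - {"travel": [0.5, 0.12, 0], "twist": 0}
    - {"travel": [0.5, 0.12, 0], "twist": 0}
    - {"travel": [0.5, 0.12, 0], "twist": 0}
    - {"travel": [0.5, 0.12, 0], "twist": 0}
    - {"travel": [0.5, 0.12, 0], "twist": 0}

```text
time: 10.05
tool_pos: [0.6157, 0.1092, 0.2663]
ee_rot: [0.0, 0.708, 0.707, -0.0]
ft_force: [0.2, 0.0, -0.7]
finger_gap: 0.005
grip_force: 0.0
```

Call:
move_arm:
  increments:
    - {"travel": [0, 0, 0.1], "twist": 0}
    - {"travel": [0, 0, 0.2], "twist": 0}
    - {"travel": [0, 0, 0.3], "twist": 0}
    - {"travel": [0, 0, 0.38], "twist": 0}
    - {"travel": [0, 0, 0.38], "twist": 0}

```text
time: 10.55
tool_pos: [0.6138, 0.1088, 0.1686]
ee_rot: [-0.002, 0.708, 0.706, -0.003]
ft_force: [-0.1, 0.0, -0.7]
finger_gap: 0.005
grip_force: 0.0
```

```bash
cat >> h.py <<'E'
CW=np.array([.572,.118])
def rows(phis,rr=.044):
    """travel [tool x (=+y), tool y (=+x)] shares for a chain of azimuths; restarts from the current pose"""
    p=np.array(r.sense()['tool_pos'])[:2]
    for a in phis:
        q=CW+rr*np.array([np.cos(np.radians(a)),np.sin(np.radians(a))]); d=(q-p)/.25
        print(a,'travel',round(d[1],3),round(d[0],3))
def where():
    s=r.sense();d=np.array(s['tool_pos'])[:2]-CW;return np.degrees(np.arctan2(d[1],d[0])),np.linalg.norm(d)
E
python3 - <<'E'
from h import *
print(r.sense()['tool_pos'],r.sense()['ft_force'],where()); rows(range(0,145,8))
E
```

```text
[0.61379869 0.10877022 0.1686172 ] [-0.11669077  0.01060106 -0.7368663 ] (np.float64(-12.451954037256103), np.float64(0.04280560158096522))
0 travel 0.037 0.009
8 travel 0.061 0.007
16 travel 0.085 0.002
24 travel 0.109 -0.006
32 travel 0.13 -0.018
40 travel 0.15 -0.032
48 travel 0.168 -0.049
56 travel 0.183 -0.069
64 travel 0.195 -0.09
72 travel 0.204 -0.113
80 travel 0.21 -0.137
88 travel 0.213 -0.161
96 travel 0.212 -0.186
104 travel 0.208 -0.21
112 travel 0.2 -0.233
120 travel 0.189 -0.255
128 travel 0.176 -0.276
136 travel 0.159 -0.294
144 travel 0.14 -0.31
```

Call:
move_arm:
  increments:
    - {"travel": [0.037, 0.009, 0], "twist": 0}
    - {"travel": [0.061, 0.007, 0], "twist": 0}
    - {"travel": [0.073, 0.005, 0], "twist": 0}
    - {"travel": [0.085, 0.002, 0], "twist": 0}

```text
time: 10.95
tool_pos: [0.617, 0.1326, 0.1721]
ee_rot: [0.0, 0.707, 0.707, 0.001]
ft_force: [-0.1, -0.8, 0.5]
finger_gap: 0.005
grip_force: 0.0
```

Call:
move_arm:
  increments:
    - {"travel": [0.008, -0.003, 0], "twist": 0}
    - {"travel": [0.016, -0.005, 0], "twist": 0}
    - {"travel": [0.024, -0.008, 0], "twist": 0}

```text
time: 11.25
tool_pos: [0.6146, 0.1379, 0.1713]
ee_rot: [0.0, 0.707, 0.707, -0.0]
ft_force: [-0.0, -0.3, -0.5]
finger_gap: 0.002
grip_force: 0.0
```

Call:
move_arm:
  increments:
    - {"travel": [0.007, -0.004, 0], "twist": 0}
    - {"travel": [0.014, -0.008, 0], "twist": 0}
    - {"travel": [0.021, -0.012, 0], "twist": 0}

```text
time: 11.55
tool_pos: [0.612, 0.1419, 0.1713]
ee_rot: [0.001, 0.707, 0.707, -0.0]
ft_force: [0.7, -1.8, 0.3]
finger_gap: 0.005
grip_force: 0.9
```

Call:
move_arm:
  increments:
    - {"travel": [0.007, -0.005, 0], "twist": 0}
    - {"travel": [0.014, -0.01, 0], "twist": 0}
    - {"travel": [0.02, -0.014, 0], "twist": 0}

```text
time: 11.85
tool_pos: [0.6082, 0.1482, 0.1712]
ee_rot: [0.0, 0.707, 0.707, 0.0]
ft_force: [1.3, -1.5, 0.6]
finger_gap: 0.008
grip_force: 0.8
```

Call:
move_arm:
  increments:
    - {"travel": [0.006, -0.006, 0], "twist": 0}
    - {"travel": [0.012, -0.012, 0], "twist": 0}
    - {"travel": [0.018, -0.017, 0], "twist": 0}

```text
time: 12.15
tool_pos: [0.6038, 0.153, 0.1712]
ee_rot: [-0.0, 0.707, 0.707, 0.0]
ft_force: [1.1, -1.2, 0.5]
finger_gap: 0.001
grip_force: 0.7
```

Contact came at about φ=28, where it was expected, with only light drag so far. Continuing.

Call:
move_arm:
  increments:
    - {"travel": [0.002, -0.009, 0], "twist": 0}
    - {"travel": [0.005, -0.018, 0], "twist": 0}
    - {"travel": [0.007, -0.028, 0], "twist": 0}

```text
time: 12.45
tool_pos: [0.5968, 0.1549, 0.1712]
ee_rot: [-0.0, 0.707, 0.707, 0.0]
ft_force: [2.0, -1.0, -0.1]
finger_gap: 0.004
grip_force: 0.8
```

Call:
move_arm:
  increments:
    - {"travel": [0.004, -0.007, 0], "twist": 0}
    - {"travel": [0.008, -0.014, 0], "twist": 0}
    - {"travel": [0.012, -0.021, 0], "twist": 0}

```text
time: 12.75
tool_pos: [0.592, 0.157, 0.1713]
ee_rot: [0.001, 0.707, 0.707, 0.0]
ft_force: [1.9, 0.1, -0.4]
finger_gap: 0.007
grip_force: 1.1
```

Call:
move_arm:
  increments:
    - {"travel": [0.003, -0.008, 0], "twist": 0}
    - {"travel": [0.006, -0.016, 0], "twist": 0}
    - {"travel": [0.009, -0.023, 0], "twist": 0}

```text
time: 13.05
tool_pos: [0.5858, 0.16, 0.1712]
ee_rot: [-0.0, 0.707, 0.707, 0.0]
ft_force: [1.9, -0.4, 0.0]
finger_gap: 0.003
grip_force: 1.0
```

Call:
move_arm:
  increments:
    - {"travel": [0.002, -0.008, 0], "twist": 0}
    - {"travel": [0.004, -0.016, 0], "twist": 0}
    - {"travel": [0.006, -0.024, 0], "twist": 0}

```text
time: 13.35
tool_pos: [0.5796, 0.1615, 0.1711]
ee_rot: [-0.0, 0.707, 0.707, 0.0]
ft_force: [2.6, -0.6, -0.2]
finger_gap: 0.002
grip_force: 0.9
```

Call:
move_arm:
  increments:
    - {"travel": [0.001, -0.008, 0], "twist": 0}
    - {"travel": [0.002, -0.016, 0], "twist": 0}
    - {"travel": [0.003, -0.024, 0], "twist": 0}

```text
time: 13.65
tool_pos: [0.5735, 0.1622, 0.1711]
ee_rot: [-0.0, 0.707, 0.707, -0.0]
ft_force: [1.7, 0.1, 0.4]
finger_gap: 0.006
grip_force: 0.9
```

Call:
move_arm:
  increments:
    - {"travel": [0, -0.008, 0], "twist": 0}
    - {"travel": [0, -0.016, 0], "twist": 0}
    - {"travel": [-0.001, -0.025, 0], "twist": 0}

```text
time: 13.95
tool_pos: [0.5673, 0.1618, 0.1711]
ee_rot: [-0.0, 0.707, 0.707, -0.0]
ft_force: [1.7, 0.3, 0.1]
finger_gap: 0.005
grip_force: 0.8
```

Call:
move_arm:
  increments:
    - {"travel": [-0.001, -0.008, 0], "twist": 0}
    - {"travel": [-0.002, -0.016, 0], "twist": 0}
    - {"travel": [-0.004, -0.024, 0], "twist": 0}

```text
time: 14.25
tool_pos: [0.5636, 0.1613, 0.1716]
ee_rot: [0.001, 0.707, 0.707, 0.002]
ft_force: [7.1, 2.3, -2.8]
finger_gap: 0.004
grip_force: 3.1
```

Call:
move_arm:
  increments:
    - {"travel": [-0.003, -0.008, 0], "twist": 0}
    - {"travel": [-0.005, -0.016, 0], "twist": 0}
    - {"travel": [-0.008, -0.023, 0], "twist": 0}

```text
time: 14.55
tool_pos: [0.5611, 0.1609, 0.1724]
ee_rot: [0.004, 0.707, 0.708, 0.006]
ft_force: [10.5, 2.1, -3.1]
finger_gap: 0.004
grip_force: 4.6
```

The wheel went stiff at TCP x≈0.565 (φ≈99°), and it now stands a few degrees past that. With the tool orientation fixed and the same spoke, bringing the finger back to that same TCP point after one lap is exactly one turn. I'll tabulate the lap.

```bash
python3 - <<'E'
import numpy as np
for a in range(112,448,48):
    f=lambda p:.176*np.array([np.sin(np.radians(p)),np.cos(np.radians(p))])
    print(a,[(f(a+4*k)-f(a)).round(3).tolist() for k in range(1,13)])
E
```

```text
112 [[-0.005, -0.011], [-0.011, -0.022], [-0.017, -0.032], [-0.024, -0.042], [-0.032, -0.052], [-0.041, -0.061], [-0.05, -0.069], [-0.06, -0.076], [-0.07, -0.083], [-0.081, -0.089], [-0.092, -0.095], [-0.103, -0.099]]
160 [[-0.012, -0.004], [-0.024, -0.007], [-0.036, -0.009], [-0.048, -0.01], [-0.06, -0.011], [-0.072, -0.01], [-0.085, -0.009], [-0.097, -0.007], [-0.109, -0.004], [-0.12, 0.0], [-0.132, 0.005], [-0.143, 0.01]]
208 [[-0.011, 0.006], [-0.021, 0.013], [-0.031, 0.021], [-0.04, 0.029], [-0.048, 0.038], [-0.056, 0.047], [-0.063, 0.057], [-0.07, 0.067], [-0.076, 0.078], [-0.081, 0.089], [-0.085, 0.101], [-0.088, 0.113]]
256 [[-0.003, 0.012], [-0.004, 0.024], [-0.005, 0.036], [-0.005, 0.049], [-0.004, 0.061], [-0.003, 0.073], [-0.0, 0.085], [0.003, 0.097], [0.008, 0.109], [0.013, 0.12], [0.018, 0.131], [0.025, 0.141]]
304 [[0.007, 0.01], [0.015, 0.019], [0.024, 0.028], [0.033, 0.036], [0.042, 0.044], [0.053, 0.051], [0.063, 0.057], [0.074, 0.062], [0.086, 0.067], [0.097, 0.071], [0.109, 0.074], [0.121, 0.076]]
352 [[0.012, 0.001], [0.024, 0.002], [0.037, 0.001], [0.049, 0.0], [0.061, -0.002], [0.073, -0.005], [0.085, -0.009], [0.096, -0.014], [0.107, -0.019], [0.118, -0.025], [0.128, -0.032], [0.138, -0.039]]
400 [[0.009, -0.008], [0.018, -0.017], [0.026, -0.026], [0.033, -0.036], [0.039, -0.047], [0.045, -0.058], [0.05, -0.069], [0.054, -0.08], [0.058, -0.092], [0.06, -0.104], [0.062, -0.116], [0.063, -0.129]]
```

Call:
move_arm:
  increments:
    - {"travel": [-0.005, -0.011, 0], "twist": 0}
    - {"travel": [-0.011, -0.022, 0], "twist": 0}
    - {"travel": [-0.017, -0.032, 0], "twist": 0}
    - {"travel": [-0.024, -0.042, 0], "twist": 0}
    - {"travel": [-0.032, -0.052, 0], "twist": 0}
    - {"travel": [-0.041, -0.061, 0], "twist": 0}
    - {"travel": [-0.05, -0.069, 0], "twist": 0}
    - {"travel": [-0.06, -0.076, 0], "twist": 0}
    - {"travel": [-0.07, -0.083, 0], "twist": 0}
    - {"travel": [-0.081, -0.089, 0], "twist": 0}
    - {"travel": [-0.092, -0.095, 0], "twist": 0}
    - {"travel": [-0.103, -0.099, 0], "twist": 0}

```text
time: 15.75
tool_pos: [0.5337, 0.1376, 0.1725]
ee_rot: [-0.0, 0.706, 0.708, 0.005]
ft_force: [4.2, 7.0, 0.8]
finger_gap: 0.003
grip_force: 3.6
```

Call:
move_arm:
  increments:
    - {"travel": [-0.012, -0.004, 0], "twist": 0}
    - {"travel": [-0.024, -0.007, 0], "twist": 0}
    - {"travel": [-0.036, -0.009, 0], "twist": 0}
    - {"travel": [-0.048, -0.01, 0], "twist": 0}
    - {"travel": [-0.06, -0.011, 0], "twist": 0}
    - {"travel": [-0.072, -0.01, 0], "twist": 0}
    - {"travel": [-0.085, -0.009, 0], "twist": 0}
    - {"travel": [-0.097, -0.007, 0], "twist": 0}
    - {"travel": [-0.109, -0.004, 0], "twist": 0}
    - {"travel": [-0.12, 0, 0], "twist": 0}
    - {"travel": [-0.132, 0.005, 0], "twist": 0}
    - {"travel": [-0.143, 0.01, 0], "twist": 0}

```text
time: 16.95
tool_pos: [0.5308, 0.1063, 0.171]
ee_rot: [-0.007, 0.704, 0.71, 0.002]
ft_force: [-2.8, 11.4, 3.0]
finger_gap: 0.003
grip_force: 5.2
```

Call:
move_arm:
  increments:
    - {"travel": [-0.011, 0.006, 0], "twist": 0}
    - {"travel": [-0.021, 0.013, 0], "twist": 0}
    - {"travel": [-0.031, 0.021, 0], "twist": 0}
    - {"travel": [-0.04, 0.029, 0], "twist": 0}
    - {"travel": [-0.048, 0.038, 0], "twist": 0}
    - {"travel": [-0.056, 0.047, 0], "twist": 0}
    - {"travel": [-0.063, 0.057, 0], "twist": 0}
    - {"travel": [-0.07, 0.067, 0], "twist": 0}
    - {"travel": [-0.076, 0.078, 0], "twist": 0}
    - {"travel": [-0.081, 0.089, 0], "twist": 0}
    - {"travel": [-0.085, 0.101, 0], "twist": 0}
    - {"travel": [-0.088, 0.113, 0], "twist": 0}

```text
time: 18.15
tool_pos: [0.5542, 0.0799, 0.1691]
ee_rot: [-0.009, 0.706, 0.708, -0.004]
ft_force: [-8.6, 6.7, 2.9]
finger_gap: 0.007
grip_force: 5.0
```

Call:
move_arm:
  increments:
    - {"travel": [-0.003, 0.012, 0], "twist": 0}
    - {"travel": [-0.004, 0.024, 0], "twist": 0}
    - {"travel": [-0.005, 0.036, 0], "twist": 0}
    - {"travel": [-0.005, 0.049, 0], "twist": 0}
    - {"travel": [-0.004, 0.061, 0], "twist": 0}
    - {"travel": [-0.003, 0.073, 0], "twist": 0}
    - {"travel": [0, 0.085, 0], "twist": 0}
    - {"travel": [0.003, 0.097, 0], "twist": 0}
    - {"travel": [0.008, 0.109, 0], "twist": 0}
    - {"travel": [0.013, 0.12, 0], "twist": 0}
    - {"travel": [0.018, 0.131, 0], "twist": 0}
    - {"travel": [0.025, 0.141, 0], "twist": 0}

```text
time: 19.35
tool_pos: [0.5877, 0.0802, 0.1682]
ee_rot: [-0.008, 0.707, 0.707, -0.008]
ft_force: [-10.3, -2.9, 0.9]
finger_gap: 0.006
grip_force: 4.4
```

Call:
move_arm:
  increments:
    - {"travel": [0.007, 0.01, 0], "twist": 0}
    - {"travel": [0.015, 0.019, 0], "twist": 0}
    - {"travel": [0.024, 0.028, 0], "twist": 0}
    - {"travel": [0.033, 0.036, 0], "twist": 0}
    - {"travel": [0.042, 0.044, 0], "twist": 0}
    - {"travel": [0.053, 0.051, 0], "twist": 0}
    - {"travel": [0.063, 0.057, 0], "twist": 0}
    - {"travel": [0.074, 0.062, 0], "twist": 0}
    - {"travel": [0.086, 0.067, 0], "twist": 0}
    - {"travel": [0.097, 0.071, 0], "twist": 0}
    - {"travel": [0.109, 0.074, 0], "twist": 0}
    - {"travel": [0.121, 0.076, 0], "twist": 0}

```text
time: 20.55
tool_pos: [0.6097, 0.1055, 0.1688]
ee_rot: [-0.003, 0.709, 0.705, -0.009]
ft_force: [-5.2, -7.6, -1.0]
finger_gap: 0.008
grip_force: 3.8
```

Call:
move_arm:
  increments:
    - {"travel": [0.012, 0.001, 0], "twist": 0}
    - {"travel": [0.024, 0.002, 0], "twist": 0}
    - {"travel": [0.037, 0.001, 0], "twist": 0}
    - {"travel": [0.049, 0, 0], "twist": 0}
    - {"travel": [0.061, -0.002, 0], "twist": 0}
    - {"travel": [0.073, -0.005, 0], "twist": 0}
    - {"travel": [0.085, -0.009, 0], "twist": 0}
    - {"travel": [0.096, -0.014, 0], "twist": 0}
    - {"travel": [0.107, -0.019, 0], "twist": 0}
    - {"travel": [0.118, -0.025, 0], "twist": 0}
    - {"travel": [0.128, -0.032, 0], "twist": 0}
    - {"travel": [0.138, -0.039, 0], "twist": 0}

```text
time: 21.75
tool_pos: [0.6079, 0.1298, 0.1704]
ee_rot: [0.009, 0.711, 0.703, -0.007]
ft_force: [6.0, -17.0, -3.8]
finger_gap: 0.004
grip_force: 7.6
```

Call:
move_arm:
  increments:
    - {"travel": [0.009, 0.002, 0], "twist": 0}
    - {"travel": [0.018, -0.002, 0], "twist": 0}
    - {"travel": [0.026, -0.011, 0], "twist": 0}
    - {"travel": [0.033, -0.021, 0], "twist": 0}
    - {"travel": [0.039, -0.032, 0], "twist": 0}
    - {"travel": [0.045, -0.043, 0], "twist": 0}

```text
time: 22.35
tool_pos: [0.6006, 0.148, 0.1726]
ee_rot: [0.008, 0.709, 0.705, -0.0]
ft_force: [9.5, -9.7, -1.2]
finger_gap: 0.005
grip_force: 5.4
```

```bash
python3 - <<'E'
from h import *
print(where())
E
```

```text
(np.float64(46.39001992980439), np.float64(0.041398944458352675))
```

Call:
move_arm:
  increments:
    - {"travel": [0.005, -0.011, 0], "twist": 0}
    - {"travel": [0.009, -0.022, 0], "twist": 0}
    - {"travel": [0.013, -0.034, 0], "twist": 0}
    - {"travel": [0.015, -0.046, 0], "twist": 0}
    - {"travel": [0.017, -0.058, 0], "twist": 0}
    - {"travel": [0.018, -0.071, 0], "twist": 0}

```text
time: 22.95
tool_pos: [0.5882, 0.1555, 0.1739]
ee_rot: [0.011, 0.708, 0.706, 0.006]
ft_force: [17.2, -5.5, -3.7]
finger_gap: 0.005
grip_force: 7.5
```

Call:
move_arm:
  increments:
    - {"travel": [0, -0.01, 0], "twist": 0}
    - {"travel": [0, -0.02, 0], "twist": 0}
    - {"travel": [0, -0.03, 0], "twist": 0}

```text
time: 23.25
tool_pos: [0.5805, 0.1588, 0.1744]
ee_rot: [0.01, 0.708, 0.706, 0.007]
ft_force: [15.4, -2.5, -1.2]
finger_gap: 0.004
grip_force: 6.4
```

Call:
move_arm:
  increments:
    - {"travel": [0, -0.011, 0], "twist": 0}
    - {"travel": [0, -0.022, 0], "twist": 0}
    - {"travel": [0, -0.033, 0], "twist": 0}
    - {"travel": [0, -0.045, 0], "twist": 0}

```text
time: 23.65
tool_pos: [0.5678, 0.1618, 0.1745]
ee_rot: [0.007, 0.707, 0.707, 0.008]
ft_force: [13.3, 2.4, 1.6]
finger_gap: 0.007
grip_force: 5.1
```

Call:
move_arm:
  increments:
    - {"travel": [0, 0, 0], "twist": 0}
    - {"travel": [0, 0, 0], "twist": 0}

```text
time: 23.85
tool_pos: [0.5662, 0.1625, 0.1742]
ee_rot: [0.006, 0.707, 0.707, 0.007]
ft_force: [9.7, 1.1, 2.8]
finger_gap: 0.004
grip_force: 4.3
```

The finger is back at the onset point, within about 2°. I'll back off the spoke, lift out, and check the wheel angle and pan.

Call:
move_arm:
  increments:
    - {"travel": [0, 0.03, 0], "twist": 0}
    - {"travel": [0, 0.06, 0], "twist": 0}
    - {"travel": [0, 0.07, 0], "twist": 0}
    - {"travel": [0, 0.07, -0.15], "twist": 0}
    - {"travel": [0, 0.07, -0.3], "twist": 0}
    - {"travel": [0, 0.07, -0.45], "twist": 0}
    - {"travel": [0, 0.07, -0.6], "twist": 0}
    - {"travel": [0.3, 0.07, -0.6], "twist": 0}
    - {"travel": [0.6, 0.07, -0.6], "twist": 0}
    - {"travel": [0.9, 0.07, -0.6], "twist": 0}
    - {"travel": [0.9, 0.07, -0.6], "twist": 0}
    - {"travel": [0.9, 0.07, -0.6], "twist": 0}

```text
time: 25.05
tool_pos: [0.5736, 0.3927, 0.3187]
ee_rot: [-0.002, 0.705, 0.71, -0.002]
ft_force: [0.4, -0.2, -0.9]
finger_gap: 0.004
grip_force: 0.0
```

```bash
python3 - <<'E'
from h import *
t=cam('top');cv2.imwrite('pics/f.png',cv2.resize(t['color'][170:260,200:333,::-1],None,fx=6,fy=6,interpolation=cv2.INTER_CUBIC))
print(r.sense()['ft_force'])
E
```

```text
[-1.22641861  3.45944965 -1.00001722]
```

View pics/f.png

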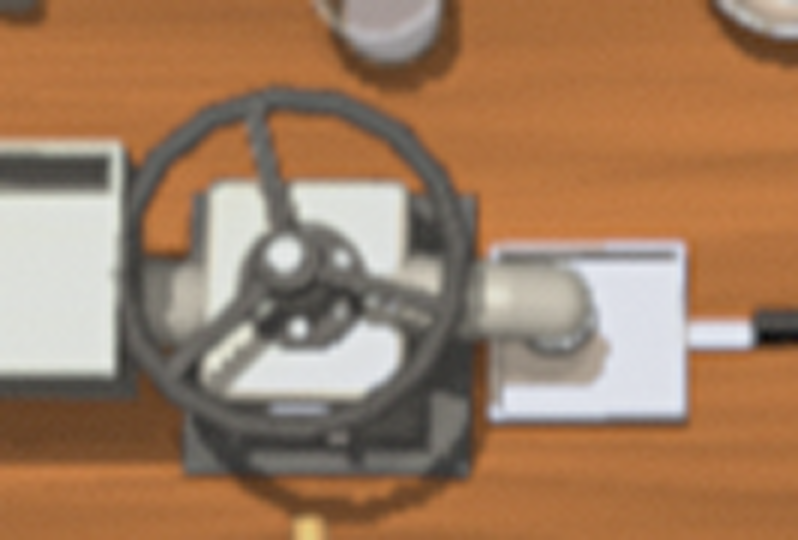

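The final view shows spokes at about 13° mod 120. That is about 76° of play (1.32 rad, inside the stated 0.5–2.0) plus the full turn. The pan is unmoved at crop (490-686, 243-420), about 12-15 mm from the mouth centre, and the arm is clear. Handing in.

```bash
python3 -c "
from h import *
print(r.sense()['ft_force'],r.job_done())"
```

```text
the job is handed in; nothing more can be done
[-1.22641861  3.45944965 -1.00001722] None
```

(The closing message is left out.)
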